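# Load the cure block with chip carriers by paddle

## Task

The two or three aluminium chip carriers on the bench hold dies in wet adhesive, so never touch them with the fingers: pick up the flat paddle by its grip, carry each carrier level on its blade into a lane of its own on the cure block, and nudge it along with the paddle's nose in small gentle taps, never hard, until it meets the stop hidden under the cover. When every carrier is home against the stop, throw the black hold-down lever at the block's side fully over to the back, and leave the paddle lying flat on its rubber pad. Do not knock over the swab cup or the dropper bottle.

Things in the scene. Friction and masses are not known exactly. Their poses are not given: they have to be found in the camera images.
- cure_block: cure block, fixed: aluminium plate 161 x 180 mm, 6 mm thick, with three straight lanes side by side and a grey cover over their far half. Origin under the plate, middle lane, below the cover's front edge; x along the lanes into the cover, z up. Plate from x = -75 to 86 mm, cover from -2 to 84, its top 33 mm up; lane centres y = -53, 0, 53. Ear with valve and lever on the -y side
- lane_right (a point): right (-y) lane of the cure block: point on its floor (6 mm above the worktop) on its centre line, below the cover's front edge; axes as cure_block. Lane 46 mm wide between steel rails that stand 6 mm above the floor and run from 72 mm in front of this point in under the cover; open above in front of the cover, ceiling 22 mm above the floor under it
- lane_mid (a point): middle lane of the cure block: point on its floor (6 mm above the worktop) on its centre line, below the cover's front edge; axes as cure_block. Lane 46 mm wide between steel rails that stand 6 mm above the floor and run from 72 mm in front of this point in under the cover; open above in front of the cover, ceiling 22 mm above the floor under it
- lane_left (a point): left (+y) lane of the cure block: point on its floor (6 mm above the worktop) on its centre line, below the cover's front edge; axes as cure_block. Lane 46 mm wide between steel rails that stand 6 mm above the floor and run from 72 mm in front of this point in under the cover; open above in front of the cover, ceiling 22 mm above the floor under it
- stop_bar: fixed steel stop bar across all lanes under the cover, out of sight: origin at the middle of its front face at lane-floor height, on the middle lane's line, axes as cure_block. Its depth varies, 44 to 58 mm behind the cover's front edge. A carrier is home when its leading end touches this face: its origin then lies 20 mm in front of the face, wholly under the cover
- hold_lever (a joint): hold-down (vacuum valve) lever on the block's ear, rad: 0 leaning to the front (block's -x), 1.0 fully over to the back (+x). Turns about a cross axis (block's y) 26 mm above the worktop at x = 12, y = -105 mm in the block's frame; stays where it is left, needs about 1.5 N at its tip
- lever_tip (a point): free end of the lever's black grip (13 mm thick), 66 mm from the pivot: 58 mm above the pivot and 32 mm in front of it at lever angle 0, 32 mm behind it at 1.0
- paddle: loose paddle, 130 g: flat steel sole 3 mm thick, black upright grip on its rear. Origin under the sole below the grip's middle; x to the nose, z up. Grip 14 mm wide (y), x = -26 to 24 mm, 3 to 60 mm up: take it across its width from above, about 40 mm up. Sole 36 mm wide below it (x -30 to 25), then a blade 20 mm wide to the nose at x = 95 mm. Stands on its sole
- paddle_nose (a point): middle of the paddle's nose, 95 mm ahead of the paddle's origin, 1.5 mm above the sole's underside
- paddle_pad: black rubber pad 150 x 60 x 2 mm fixed on the worktop on the right, origin at the centre of its underside, long side along its x; the paddle's place
- carrier_1: loose aluminium chip carrier 40 x 40 x 17 mm, 50 g, white chip on top; maybe absent. An 8 mm thick plate (9 to 17 mm up) on two side skids 6.5 mm wide, 9 mm high: below the plate a tunnel 27 mm wide, 9 mm high runs right through along the carrier's x, open at both ends, which are alike. Origin at the centre of the underside, z up
- carrier_2: loose aluminium chip carrier 40 x 40 x 17 mm, 50 g, white chip on top; maybe absent. An 8 mm thick plate (9 to 17 mm up) on two side skids 6.5 mm wide, 9 mm high: below the plate a tunnel 27 mm wide, 9 mm high runs right through along the carrier's x, open at both ends, which are alike. Origin at the centre of the underside, z up
- carrier_3: loose aluminium chip carrier 40 x 40 x 17 mm, 50 g, white chip on top; maybe absent. An 8 mm thick plate (9 to 17 mm up) on two side skids 6.5 mm wide, 9 mm high: below the plate a tunnel 27 mm wide, 9 mm high runs right through along the carrier's x, open at both ends, which are alike. Origin at the centre of the underside, z up
- swab_cup: loose clear cup of swabs, 51 mm wide, 109 mm tall, standing upright; origin under its base; leave it standing
- amber_dropper: loose amber dropper bottle, 30 mm wide, 104 mm tall, standing upright; origin under its base; leave it standing

How it is judged:
By the outcome, as a careful person would: the job done as asked, in the order asked, and still so for the second after the job is handed in, with the robot touching nothing.
Of carrier_1, carrier_2, carrier_3 only 2 to 3 are there at a start; the rules pass over those that are not, and their reading is None.
At some moment in a run one of carrier_1, carrier_2, carrier_3 may be knocked a few centimetres aside while the robot is not near it.
It also fails if it takes over 210 s, if anything falls off the work surface, if the arm or the gripper's body presses on something with over 40 N, if the wrist force passes 120 N, or if a joint passes its speed limit or range.

## Robot

A 6-joint arm with a two-finger parallel gripper is mounted at the origin on a cart in front of the work surface, level with it; the furniture and walls round the work are solid. World frame = base frame: x ahead of the robot, y to its left, z up, the work surface at z = 0. Lengths are in mm, angles in degrees, forces in N, time in s.
With the tool pointing down it reaches from about 325 to 775 mm from the base axis. Payload 5.5 kg.
Tool frame: the origin (TCP) lies at the very end of the fingers, on their centre line; the grasp point (between the pads) lies 19 mm behind it; z points along the fingers, y is the line along which they close (so a half turn about z gives the same grasp; the last joint's range is limited). The gripper opens to 88 mm and grips with 3 to 60 N. Pads are 20 mm wide; open, the fingers measure 115 mm over their backs; the gripper's body (75 mm by 178 mm) begins 61 mm behind the grasp point.
Start: joints at [60.235, 5.22, 70.514, -0, 104.267, -3.249], TCP at [267.88, 536.896, 222.631] pointing down, gripper open.
Joint ranges: [-164.24, 164.24], [-49.07, 125.15], [9.68, 141.18], [-86.29, 266.29], [3.28, 154.24], [-151.56, 151.56]. Speed limits (degrees/s): [147.25, 147.25, 172.46, 180, 180, 180].

## Interface

Orientations are given as a 3x3 rotation matrix whose columns are the frame's x, y, z axes.
In Python, from bench import env, status, eyes, job, look_for, silhouettes gives the robot as it stands. Calls block until the motion is done:
- env.movep(position, orientation): joint-space move of the TCP to a pose.
- env.movel(position, attitude=None, rate=150): straight line of the TCP; attitude=None keeps the orientation; rate is the mean speed in mm/s.
- env.movej(angles): joint-space move.
- env.command_gripper(opening, newtons=None): opening from 0.0 (shut) to 1.0 (fully open); newtons is the grip in N (None keeps the last); returns when the fingers have stopped.
- env.sleep(seconds).
- env.inverse_kinematics(position, orientation): joint angles nearest the present ones, or None.
- status.observe(): the state.
- eyes.grab_frame(name): name is "scene" or "side" or "wrist"; returns the picture (400x640x3 uint8, blue, green, red); there is no depth.
- eyes.get_calibration(name): a dict with "fx", "fy", "cx", "cy" (pixels), "dist" ([k1, k2, p1, p2, k3] as OpenCV has them; the pictures are not rectified), "cam_to_world" (4x4, takes a point from camera to world coordinates). Camera axes: x right, y down, z forward; pixel columns grow to the right and rows downward; lengths in mm; the calibration is good to about 2 mm. A picture is of the moment at which its call begins: read the wrist's pose just before it. get_calibration takes no time and is no camera call; for the wrist camera it gives the pose at the moment of the call.
A pose or a line that the arm cannot do raises env.MotionError and nothing moves.
- job.hand_in(): hands the job in; it is judged then, once.
Trained networks look in the newest picture that a camera, given by its name, has taken for a name from the list of things; names that differ only in an ending like _2 or _b are one class to them, and where a whole thing is asked for, a point or a joint stands for the part that bears it (a point fixed in the world has none). Each returns a list of dicts, best first, with "conf" (0 to 1); they miss things now and then, are a little off and sometimes report something else, mostly with a low value. They report only what shows in the picture. A call takes as long as a camera call.
- look_for(camera, thing): "point" ([x, y, z] in mm, in the coordinates of the camera as it stood for that picture, good to about 4 mm: the middle of the surface that is visible of it).
- silhouettes(camera, thing): "region" (400x640 bool, what is visible of it).
The state is a dict: "t": time; "joint_positions": joint angles; "joint_velocities": joint speeds; "tau": joint torques, N m; "ee_pos": TCP position; "ee_rot": TCP orientation; "contact_force": force on the tool from outside, world axes, zero at the start; "ft_torque": the same for the moment, N m; "grip_width": opening from 0.0 (shut) to 1.0 (fully open); "gripper_force": force on a finger pad.
Only numpy, scipy, OpenCV 4.12 (cv2) and the standard library are available. Lean on these libraries where they do the work, as an engineer would, in place of code of your own. Each camera call takes 0.05 s, during which the arm holds its last target. There are 200 camera calls.

## Working session

There is one attempt and no reset: what is moved stays moved. The work goes in short steps, each a Python script; the robot and the scene stay as the last script left them, time stands still between calls to the robot, and variables do not carry over. Pictures are saved under pics/ and viewed, at most 17 in all, crops included, and the job is handed in when it is done.

```bash
ls; mkdir -p pics; cat > h.py <<'E'
import numpy as np, cv2
from bench import env, status, eyes, job, look_for, silhouettes
def snap(cam,name=None):
    C=eyes.get_calibration(cam); im=eyes.grab_frame(cam)
    if name: cv2.imwrite('pics/'+name+'.png',im)
    return im,C
def w(C,p): return (np.array(C['cam_to_world'])@np.r_[p,1])[:3]
def K(C): return np.array([[C['fx'],0,C['cx']],[0,C['fy'],C['cy']],[0,0,1.]])
def ray(C,px,z):
    "pixels (n,2) -> world points on plane z"
    u=cv2.undistortPoints(np.array(px,float).reshape(-1,1,2),K(C),np.array(C['dist'])).reshape(-1,2)
    T=np.array(C['cam_to_world']); d=np.c_[u,np.ones(len(u))]@T[:3,:3].T; o=T[:3,3]
    return o+d*((z-o[2])/d[:,2])[:,None]
def proj(C,P):
    M=np.linalg.inv(np.array(C['cam_to_world'])); 
    return cv2.projectPoints(np.array(P,float).reshape(-1,1,3),cv2.Rodrigues(M[:3,:3])[0],M[:3,3],K(C),np.array(C['dist']))[0].reshape(-1,2)
def down(a):
    "tool down, tool y axis at world angle a (deg)"
    a=np.radians(a); y=np.array([np.cos(a),np.sin(a),0]); z=np.array([0,0,-1.]); return np.c_[np.cross(y,z),y,z]
E
python3 - <<'E'
from h import *
s=status.observe(); print(s['t'],s['ee_rot'],s['grip_width'])
for cam in ['scene','side']:
    im,C=snap(cam,cam+'0'); print(cam,np.round(C['cam_to_world'],2).tolist(),C['fx'])
    for th in ['cure_block','paddle','paddle_pad','carrier_1','swab_cup','amber_dropper','hold_lever']:
        for d in look_for(cam,th): print(cam,th,round(d['conf'],2),np.round(w(C,d['point'])))
E
```

```text
pics
0.0 [[-8.94788702e-01  4.46488826e-01 -9.51961181e-04]
 [ 4.46489829e-01  8.94787146e-01 -1.67194054e-03]
 [ 1.05299857e-04 -1.92107449e-03 -9.99998149e-01]] 1.001546830632636
scene [[-0.43, -0.7, 0.57, -367.32], [-0.9, 0.33, -0.28, 464.49], [0.0, -0.64, -0.77, 1310.99], [0.0, 0.0, 0.0, 1.0]] 506.3554940350553
scene paddle 0.74 [ 432. -348.   12.]
scene paddle_pad 0.86 [ 473. -336.   -4.]
scene paddle_pad 0.65 [ 544. -110.   14.]
scene carrier_1 0.59 [561. 135.  23.]
scene carrier_1 0.48 [661. 136.  46.]
scene swab_cup 0.72 [661. 137.  46.]
scene amber_dropper 0.71 [644. 259.  51.]
side [[-1.0, 0.01, -0.03, 599.31], [0.03, 0.45, -0.89, 1210.27], [0.0, -0.89, -0.45, 714.99], [0.0, 0.0, 0.0, 1.0]] 474.28408823735674
side cure_block 0.92 [551. -96.  16.]
side paddle 0.7 [ 430. -348.   26.]
side paddle_pad 0.75 [ 433. -348.   26.]
side paddle_pad 0.59 [ 458. -339.   -1.]
side carrier_1 0.73 [547. 143.  16.]
side carrier_1 0.68 [562. 293.  15.]
side swab_cup 0.74 [669. 145.  61.]
side swab_cup 0.7 [ 435. -350.   26.]
side amber_dropper 0.78 [653. 266.  51.]
side hold_lever 0.57 [ 511. -203.   67.]
```

View pics/scene0.png

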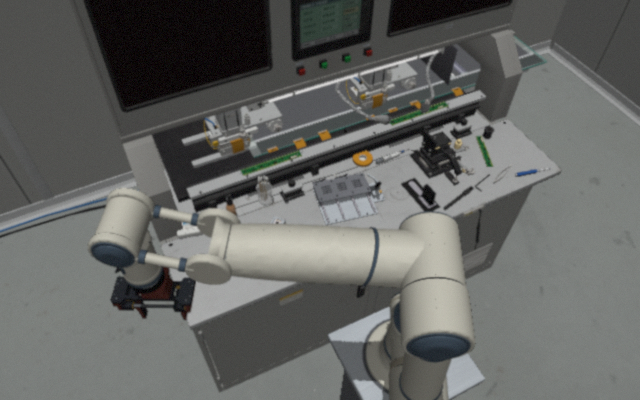

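View pics/side0.png

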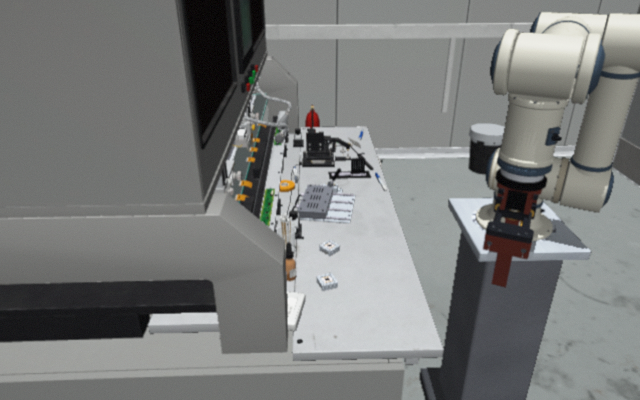

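The scene picture shows the block around (345,195), with the lanes opening towards the robot, and the paddle on its pad at about (425,195). The side picture shows two carriers at (330,247) and (327,281). Next I'll take closer looks with the wrist camera.

```bash
python3 - <<'E'
from h import *
ims=[]
for i,(p,a) in enumerate([((480,215,330),90),((450,-75,330),90),((420,-300,330),90)]):
    env.movep(p,down(a)); im,C=snap('wrist','w%d'%i); 
    print(np.round(C['cam_to_world'],2).tolist(),C['fx'],np.round(status.observe()['joint_positions']),status.observe()['t'])
    np.save('C%d.npy'%i,C,allow_pickle=True)
    for th in ['cure_block','paddle','paddle_pad','carrier_1','swab_cup','amber_dropper','hold_lever']:
        for d in look_for('wrist',th): print(th,round(d['conf'],2),np.round(w(C,d['point'])),np.round(proj(C,w(C,d['point']))))
E
```

```text
[[-0.0, 0.97, 0.26, 409.18], [1.0, 0.0, -0.0, 216.88], [-0.0, 0.26, -0.97, 491.18], [0.0, 0.0, 0.0, 1.0]] 303.3941733272328 [ 21.  -3.  68.   0. 115. -70.] 2.3333
cure_block 0.7 [ 542. -115.   18.] [[122. 206.]]
paddle 0.69 [ 510. -348.    7.] [[ -1. 187.]]
paddle_pad 0.88 [ 481. -327.    1.] [[  8. 170.]]
carrier_1 0.9 [567. 286.  14.] [[363. 221.]]
carrier_1 0.82 [551. 139.  18.] [[273. 212.]]
swab_cup 0.68 [659. 133.  41.] [[271. 278.]]
amber_dropper 0.67 [646. 256.  52.] [[346. 274.]]
hold_lever 0.67 [ 516. -204.   72.] [[ 41. 199.]]
[[-0.0, 0.97, 0.26, 379.51], [1.0, 0.0, 0.0, -73.15], [0.0, 0.26, -0.97, 491.54], [0.0, 0.0, 0.0, 1.0]] 303.3941733272328 [ -14.  -14.   77.    0.  116. -104.] 3.8583
cure_block 0.81 [ 539. -116.   15.] [[295. 221.]]
cure_block 0.16 [547. 135.  18.] [[446. 226.]]
paddle 0.74 [ 436. -349.   17.] [[148. 160.]]
paddle_pad 0.85 [ 472. -336.    2.] [[163. 180.]]
carrier_1 0.86 [565. 284.  15.] [[528. 235.]]
carrier_1 0.67 [545. 133.  17.] [[445. 225.]]
swab_cup 0.67 [ 542. -117.   21.] [[294. 224.]]
amber_dropper 0.73 [ 544. -114.   17.] [[296. 224.]]
amber_dropper 0.17 [ 510. -199.   80.] [[233. 217.]]
[[-0.0, 0.97, 0.26, 349.52], [1.0, 0.0, 0.0, -298.05], [0.0, 0.26, -0.97, 491.7], [0.0, 0.0, 0.0, 1.0]] 303.3941733272328 [ -39.   -5.   70.    0.  115. -129.] 5.1667
cure_block 0.66 [ 525. -122.    8.] [[425. 228.]]
paddle 0.62 [ 439. -353.    7.] [[287. 178.]]
paddle_pad 0.62 [ 437. -352.    7.] [[288. 177.]]
paddle_pad 0.57 [ 461. -335.    2.] [[299. 191.]]
carrier_1 0.76 [547. 136.  17.] [[569. 241.]]
carrier_1 0.67 [571. 274.  12.] [[632. 252.]]
carrier_1 0.22 [ 512. -212.   86.] [[381. 239.]]
amber_dropper 0.33 [ 442. -351.    3.] [[289. 180.]]
```

```bash
python3 - <<'E'
import cv2,numpy as np
a=cv2.imread('pics/w0.png');b=cv2.imread('pics/w1.png');c=cv2.imread('pics/w2.png')
f=lambda im,x,y,w,h:cv2.resize(im[y:y+h,x:x+w],(400,300),interpolation=cv2.INTER_CUBIC)
cv2.imwrite('pics/m1.png',np.vstack([np.hstack([f(a,240,190,160,120),f(b,210,160,160,120)]),np.hstack([f(c,240,120,160,120),cv2.resize(b,(400,300))])]))
E
```

```text
(no output)
```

View pics/m1.png

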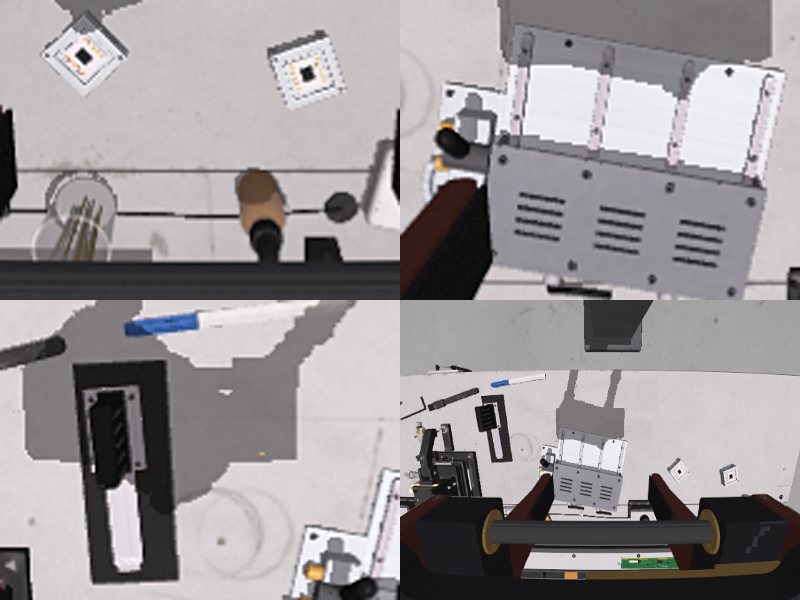

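The w0 crop shows two carriers, one turned about 45° and the other about 15°. The w1 crop shows the block turned about 10°, and w2 shows the paddle on its pad with its nose towards +x. I'll look closer to find the tunnel axes and the poses.

```bash
python3 - <<'E'
from h import *
ims=[]
for i,(p,a) in enumerate([((400,-345,150),90),((425,-100,150),90),((495,137,110),90),((505,285,110),90)]):
    env.movep(p,down(a)); im,C=snap('wrist','c%d'%i); np.save('D%d.npy'%i,C,allow_pickle=True)
    if i>1:
        for d in look_for('wrist','carrier_1')[:2]: print(round(d['conf'],2),np.round(w(C,d['point'])),np.round(proj(C,w(C,d['point']))))
    ims.append(im)
print(status.observe()['t'])
cv2.imwrite('pics/m2.png',np.hstack([ims[0][:300,160:480],ims[1][:300,160:560]]))
cv2.imwrite('pics/m3.png',np.hstack([cv2.resize(i[120:320,240:440],(400,400),interpolation=cv2.INTER_CUBIC) for i in ims[2:]]))
E
```

```text
0.88 [553. 281.  14.] [[474. 264.]]
0.88 [551. 139.  16.] [[324. 263.]]
0.79 [544. 142.  16.] [[166. 246.]]
0.7 [567. 286.  15.] [[322. 268.]]
9.1917
```

View pics/m2.png

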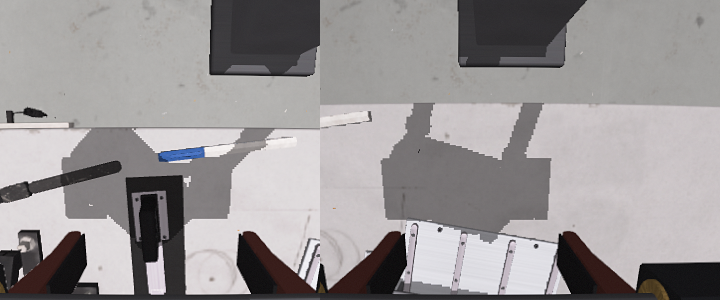

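View pics/m3.png

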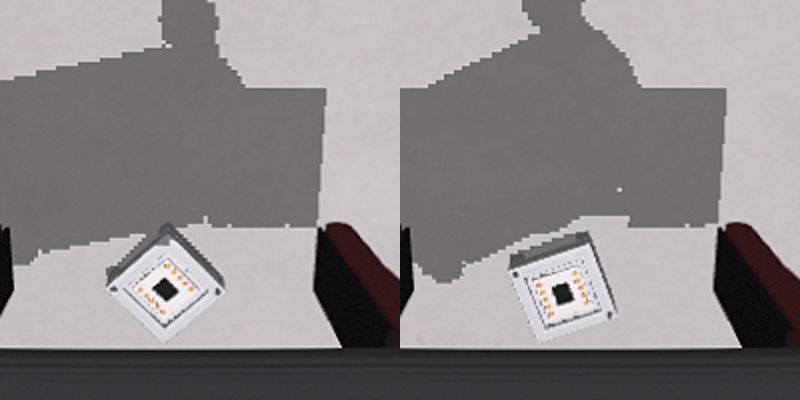

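m2 shows the block's front edge running from pixel (245,219) to (399,243) in c1, and the paddle on its pad. In m3 both carriers show only their tops and their dark front faces. I'll take oblique views to see the tunnels.

```bash
python3 - <<'E'
from h import *
D=np.load('D1.npy',allow_pickle=True).item(); C=np.load('C1.npy',allow_pickle=True).item()
print(ray(D,[(245,219),(399,243)],6).round(1).tolist())
print('w1 plate',ray(C,[(255.6,169.6),(364.8,186.8)],6).round(1).tolist(),'cover',ray(C,[(246.8,214.8),(356,235.2)],33).round(1).tolist())
a=np.radians(40); z=np.array([np.sin(a),0,-np.cos(a)]); y=np.array([0,1.,0]); R=np.c_[np.cross(y,z),y,z]
out=[]
for i,(x,yy) in enumerate([(567,286),(551,139)]):
    env.movep((x-85,yy,110),R); im,Cc=snap('wrist','o%d'%i)
    u,v=proj(Cc,[(x,yy,9)])[0].round().astype(int); print(u,v)
    u=np.clip(u,60,580);v=np.clip(v,60,340)
    out.append(cv2.resize(im[v-60:v+60,u-60:u+60],(400,400),interpolation=cv2.INTER_CUBIC))
cv2.imwrite('pics/m4.png',np.hstack(out))
E
```

```text
[[455.0, -180.8, 6.0], [482.4, -15.0, 6.0]]
w1 plate [[454.5, -179.1, 6.0], [482.8, -1.8, 6.0]] cover [[522.5, -191.2, 33.0], [556.8, -17.0, 33.0]]
321 195Traceback (most recent call last):
  File "<stdin>", line 8, in <module>
bench.MotionError: the arm cannot take that pose within its joint ranges
```

```bash
python3 - <<'E'
from h import *
im=cv2.imread('pics/o0.png'); out=[cv2.resize(im[135:255,261:381],(400,400),interpolation=cv2.INTER_CUBIC)]
x,yy=551,139
for deg,dx,zz in [(40,-70,110),(33,-70,120),(28,-65,120),(22,-60,120)]:
    a=np.radians(deg); z=np.array([np.sin(a),0,-np.cos(a)]); y=np.array([0,1.,0]); R=np.c_[np.cross(y,z),y,z]
    try: env.movep((x+dx,yy,zz),R)
    except env.MotionError: continue
    im,Cc=snap('wrist','o1'); u,v=proj(Cc,[(x,yy,9)])[0].round().astype(int); print(deg,u,v); v=min(v,340)
    out.append(cv2.resize(im[v-60:v+60,u-60:u+60],(400,400),interpolation=cv2.INTER_CUBIC)); break
# block & paddle zooms with overlays of model
b=cv2.imread('pics/w1.png'); 
cv2.imwrite('pics/m4.png',np.hstack(out))
E
```

```text
40 321 185
```

View pics/m4.png

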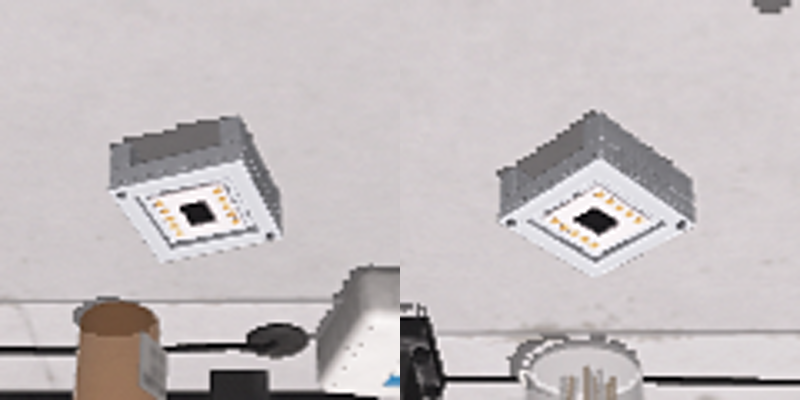

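m4 shows carrier A (y≈286) with its tunnel opening towards the robot. Carrier B (y≈139) has its opening towards the robot's right, so the nose must head to about +45°. Next I'll work out the carrier poses and overlay the block model.

```bash
cat >> h.py <<'E'
def carr(C,px):
    P=ray(C,px,17)[:,:2]; (c,s,a)=cv2.minAreaRect(P.astype(np.float32)); return np.round(c,1),np.round(s,1),round(a,1),P.round(1).tolist()
def blk(o,yaw):
    t=np.radians(yaw); return lambda P: np.array(o+[0])+np.atleast_2d(P)@np.array([[np.cos(t),np.sin(t),0],[-np.sin(t),np.cos(t),0],[0,0,1]])
E
python3 - <<'E'
from h import *
D=np.load('D3.npy',allow_pickle=True).item()
f=lambda L,ox:[(240+(X-ox)/2,120+Y/2) for X,Y in L]
print('A',carr(D,f([(511,268),(590,243),(617,318),(541,341)],400)))
D=np.load('D2.npy',allow_pickle=True).item()
print('B',carr(D,f([(170,234),(225,290),(164,343),(107,287)],0)))
C=np.load('C1.npy',allow_pickle=True).item()
im=cv2.imread('pics/w1.png'); s=5; z=cv2.resize(im[160:280,225:385],None,fx=s,fy=s,interpolation=cv2.INTER_CUBIC)
T=blk([542.2,-103.5],-9.7)
def ln(a,b,col):
    p=(proj(C,T([a,b]))-[225,160]+.5)*s; cv2.line(z,*[tuple(int(v) for v in q) for q in p],col,1)
for y in (-90,90): ln((-75,y,6),(-2,y,6),(0,0,255)); ln((-2,y,33),(84,y,33),(255,0,0))
ln((-75,-90,6),(-75,90,6),(0,0,255))
for y in (-53,0,53): ln((-72,y,6),(-2,y,6),(0,200,0))
for x in (-2,84): ln((x,-90,33),(x,90,33),(255,0,0))
cv2.imwrite('pics/m5.png',z)
C=np.load('D0.npy',allow_pickle=True).item(); im=cv2.imread('pics/c0.png'); cv2.imwrite('pics/m6.png',cv2.resize(im[165:295,250:380],(780,780))[:600])
E
```

```text
A (array([563.9, 286.4]), array([40.1, 37.9]), 19.2, [[551.2, 261.9], [538.9, 297.7], [576.7, 310.9], [588.8, 275.2]])
B (array([552.3, 139. ]), array([39.3, 39.4]), 42.0, [[524.7, 140.2], [552.4, 165.7], [580.1, 137.5], [550.9, 111.3]])
```

View pics/m5.png

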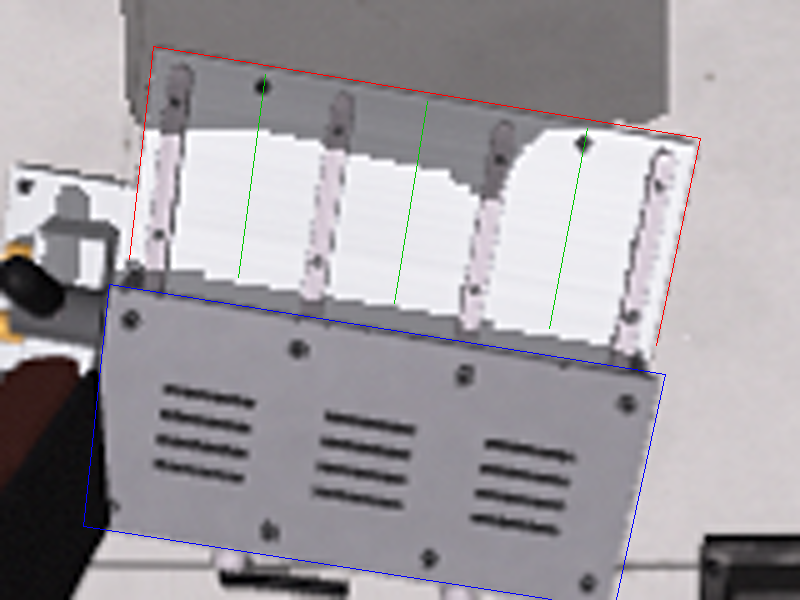

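View pics/m6.png

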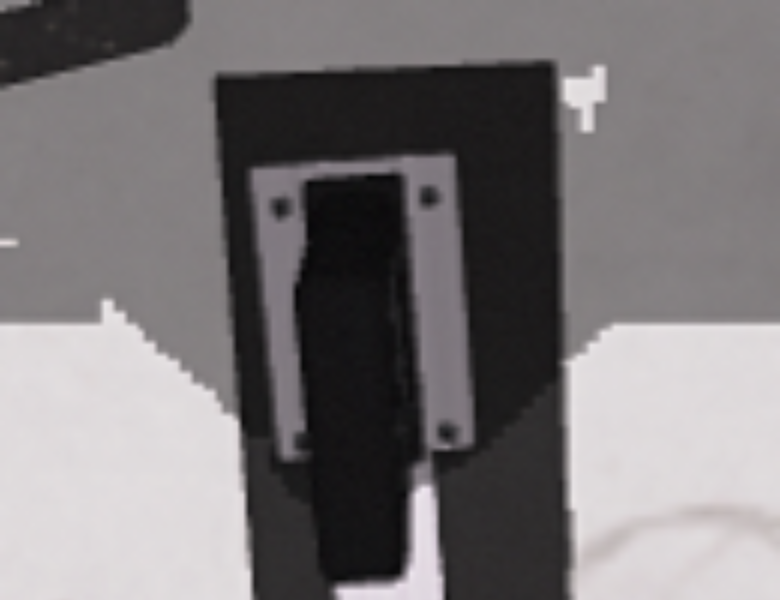

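The overlay fits within about 1.5 mm, so the block is at (542,-103.5) with yaw -9.7°. m6 shows the paddle sole corners clearly. I'll take the paddle now.

```bash
cat >> h.py <<'E'
H=21.0
def pad(p,z,th,rate=None):
    "paddle origin xy p, underside z, heading th"
    q=(p[0],p[1],z+H)
    if rate: env.movel(q,down(th+90),rate=rate)
    else: env.movep(q,down(th+90))
def st():
    s=status.observe(); print('t',round(s['t'],1),'F',np.round(s['contact_force'],2),'M',np.round(s['ft_torque'],2),'grip',round(s['grip_width'],3),round(s['gripper_force'],1),'p',np.round(s['ee_pos'],1)); return s
E
python3 - <<'E'
from h import *
D=np.load('D0.npy',allow_pickle=True).item()
P=ray(D,[(250+X/6,165+Y/6) for X,Y in [(250,168),(456,155),(472,450),(278,460)]],5)[:,:2]
print(P.round(1).tolist())
x=(P[3]+P[2]-P[0]-P[1]); th=np.degrees(np.arctan2(x[1],x[0])); u=np.array([np.cos(np.radians(th)),np.sin(np.radians(th))])
o=P.mean(0)+2.5*u; print('paddle',o,th,np.linalg.norm(x)/2)
np.save('pad0.npy',[o[0],o[1],th])
env.command_gripper(0.6,25)
pad(o,120,th); st(); pad(o,2,th,80); st()
env.command_gripper(0.0,30); st()
pad(o,80,th,80); st()
snap('wrist','g'); 
E
```

```text
[[402.3, -375.2], [400.0, -339.4], [454.9, -336.2], [456.9, -371.5]]
paddle [ 431.02365595 -355.42732674] 3.556652367922226 54.82396676389177
t 13.1 F [ 0.96  0.03 -0.58] M [ 0.05 -0.03 -0.01] grip 0.599 0.0 p [ 431.5 -354.6  141.1]
t 14.7 F [-0.6  -0.36  0.14] M [ 0.05 -0.01  0.01] grip 0.603 0.0 p [ 431.3 -355.7   23.7]
t 15.4 F [-0.06 -0.22  1.18] M [-0.04  0.03  0.  ] grip 0.158 30.0 p [ 431.  -355.5   23. ]
t 16.6 F [ 0.34 -0.39 -1.8 ] M [ 0.02 -0.02  0.03] grip 0.158 30.0 p [ 430.7 -355.1  100.1]
```

```bash
python3 - <<'E'
from h import *
th=42.2; c=np.array([552,139.]); u=np.array([np.cos(np.radians(th)),np.sin(np.radians(th))])
o=np.array([431,-355.4]); pad(o,150,3.6,150)
pad(c-130*u,120,th); 
im,C=snap('wrist','b1')
for d in look_for('wrist','carrier_1')[:3]: print(round(d['conf'],2),np.round(w(C,d['point']),1))
pad(c-130*u,4,th,100); st(); im,C=snap('wrist','b2')
q=proj(C,[np.r_[c-35*u,5.5],np.r_[c,17]]); print(q)
out=[im[100:400,120:520]]
im,C=snap('scene'); p=proj(C,[[*(c-30*u),10]])[0].astype(int); out.append(cv2.resize(im[p[1]-40:p[1]+40,p[0]-53:p[0]+53],(400,300),interpolation=cv2.INTER_CUBIC))
cv2.imwrite('pics/m7.png',np.hstack(out))
E
```

```text
0.61 [ 541.6 -119.2   23. ]
t 20.1 F [-0.14  0.18 -1.3 ] M [ 0.07  0.04 -0.05] grip 0.159 30.0 p [456.3  51.7  25.8]
[[321.10800375 355.67352953]
 [321.09802089 405.45351924]]
```

View pics/m7.png

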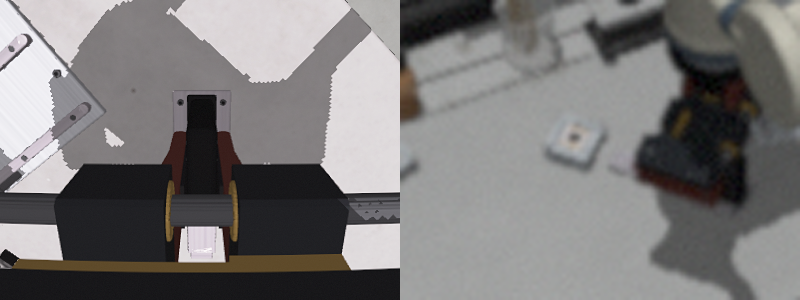

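m7 shows the paddle straight in the grip. In the scene view the nose points at carrier B, with a small gap. I'll insert it and lift.

```bash
python3 - <<'E'
from h import *
th=42.2; c=np.array([552,139.]); u=np.array([np.cos(np.radians(th)),np.sin(np.radians(th))])
im,C=snap('side')
for d in look_for('side','carrier_1')[:3]: print('before',round(d['conf'],2),np.round(w(C,d['point']),1))
pad(c-125*u,3,th,40); pad(c-68*u,3,th,40); st()
im,C=snap('side')
for d in look_for('side','carrier_1')[:3]: print('in',round(d['conf'],2),np.round(w(C,d['point']),1))
pad(c-68*u,25,th,15); st()
im,C=snap('side')
for d in look_for('side','carrier_1')[:3]: print('up',round(d['conf'],2),np.round(w(C,d['point']),1))
out=[]
for cam in ('side','scene'):
    im,C=snap(cam); p=proj(C,[[*(c-10*u),20]])[0].astype(int); out.append(cv2.resize(im[p[1]-30:p[1]+30,p[0]-40:p[0]+40],(400,300),interpolation=cv2.INTER_CUBIC))
cv2.imwrite('pics/m8.png',np.hstack(out))
E
```

```text
before 0.54 [599.  300.4  14.7]
before 0.5 [546.8 142.7  13.8]
t 22.2 F [-0.66  0.88 -1.47] M [ 0.08  0.05 -0.01] grip 0.157 30.0 p [501.5  93.2  24. ]
in 0.7 [548.2 146.   12.7]
in 0.66 [600.7 297.8  12.9]
t 23.9 F [ 0.38  0.07 -1.33] M [ 0.06  0.03 -0.01] grip 0.159 30.0 p [501.5  93.3  45.9]
up 0.82 [598.1 301.1  12.7]
up 0.57 [548.8 145.9  32.2]
```

View pics/m8.png

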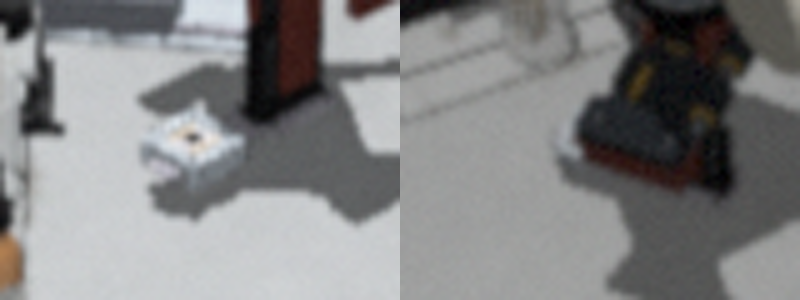

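m8 shows carrier B lifted level on the blade, with the nose just showing. The network also says A has been knocked to about (600,298), so I'll re-measure it later. Now I'll carry B to the middle lane.

```bash
cat >> h.py <<'E'
T=blk([542.2,-103.5],-9.7); YAW=-9.7
def lane(x,y): return T([(x,y,0)])[0][:2]
E
python3 - <<'E'
from h import *
th=42.2; c=np.array([552,139.]); u=np.array([np.cos(np.radians(th)),np.sin(np.radians(th))])
pad(c-68*u,50,th,40)
pad(lane(-145,0),50,YAW,60); pad(lane(-145,0),27,YAW,30)
out=[]
def z(cam,x,y=0):
    im,C=snap(cam); p=proj(C,[[*lane(x,y),15]])[0].astype(int); out.append(cv2.resize(im[p[1]-30:p[1]+30,p[0]-40:p[0]+40],(400,300),interpolation=cv2.INTER_CUBIC))
z('side',-65); z('scene',-65)
pad(lane(-95,0),27,YAW,30)
z('side',-20);z('scene',-20)
cv2.imwrite('pics/m9.png',np.vstack([np.hstack(out[:2]),np.hstack(out[2:])])); st()
E
```

```text
t 31.3 F [ 0.67 -1.08 -0.01] M [0.03 0.01 0.05] grip 0.156 30.0 p [448.5 -87.5  48.1]
```

View pics/m9.png

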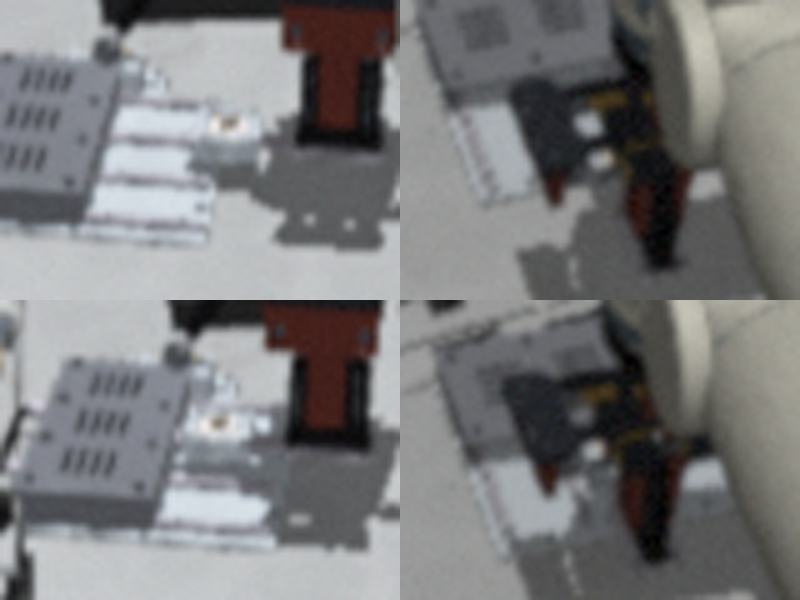

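In m9 the carrier sits level on the blade, square to the lanes and above the middle lane. I'll lower it, withdraw the paddle and look.

```bash
python3 - <<'E'
from h import *
pad(lane(-97,0),9,YAW,12); st()
pad(lane(-150,0),9,YAW,25); pad(lane(-172,0),18,YAW,40); st()
pad(lane(-150,0),140,YAW,120)
im,C=snap('wrist','l1'); np.save('E1.npy',C,allow_pickle=True)
for d in look_for('wrist','carrier_1')[:3]: print(round(d['conf'],2),np.round(w(C,d['point']),1),np.round(proj(C,w(C,d['point']))))
p=proj(C,[[*lane(-30,0),15]])[0].astype(int); print(p); cv2.imwrite('pics/m10.png',im)
E
```

```text
t 33.0 F [-0.69 -0.29 -1.  ] M [ 0.01  0.02 -0.05] grip 0.159 30.0 p [446.7 -87.2  30.1]
t 36.0 F [-0.32  0.51 -1.21] M [ 0.05 -0.02  0.05] grip 0.156 30.0 p [372.7 -74.6  39.1]
[320 294]
```

View pics/m10.png

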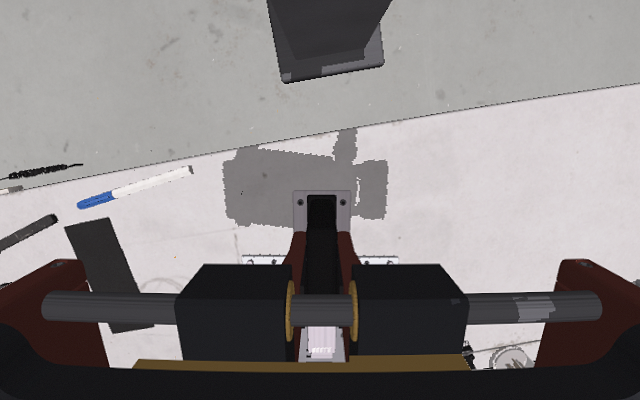

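m10 shows the gripper hiding the lane, so I'll look with the tool turned sideways. The same trick will work for re-measuring carrier A.

```bash
python3 - <<'E'
from h import *
out=[]
pad(lane(-30,-80),150,-99.7,None); im,C=snap('wrist','l2'); np.save('F0.npy',C,allow_pickle=True)
for d in look_for('wrist','carrier_1')[:3]: print(round(d['conf'],2),np.round(w(C,d['point']),1),np.round(proj(C,w(C,d['point']))))
u,v=proj(C,[[*lane(-30,0),15]])[0].astype(int); print(u,v); out.append(cv2.resize(im[max(v-60,0):max(v-60,0)+120,u-60:u+60],(400,400),interpolation=cv2.INTER_CUBIC)); o0=(u-60,max(v-60,0))
pad((595,215),150,-90); im,C=snap('wrist','a2'); np.save('F1.npy',C,allow_pickle=True)
for d in look_for('wrist','carrier_1')[:3]: print(round(d['conf'],2),np.round(w(C,d['point']),1),np.round(proj(C,w(C,d['point']))))
d=look_for('wrist','carrier_1')
u,v=proj(C,[[603,296,15]])[0].astype(int); print(u,v)
u,v=np.clip(u,60,580),np.clip(v,60,340); out.append(cv2.resize(im[v-60:v+60,u-60:u+60],(400,400),interpolation=cv2.INTER_CUBIC)); print(o0,(u-60,v-60)); st()
cv2.imwrite('pics/m11.png',np.hstack(out))
E
```

```text
0.9 [509.9 -98.2  26. ] [[318. 114.]]
0.54 [ 556.7 -106.    34.3] [[368. 114.]]
321 114
0.63 [606.4 293.4  14.8] [[332. 114.]]
0.55 [593.5 230.4 177.5] [[317. 228.]]
0.21 [662.9 152.   34.5] [[384. 252.]]
328 111
(np.int64(261), np.int64(54)) (np.int64(268), np.int64(51))
t 40.3 F [ 0.12  0.07 -1.27] M [-0.04  0.    0.09] grip 0.157 30.0 p [595.3 213.7 171.2]
```

View pics/m11.png

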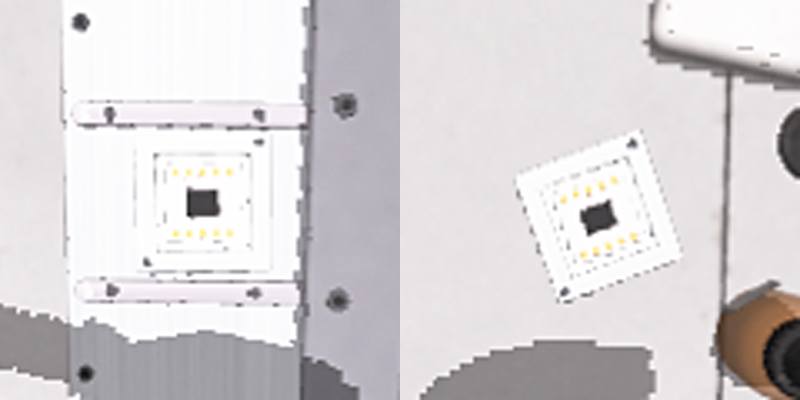

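In m11, B sits square in the middle lane between the rails. A lies loose, turned about 20°, and the way to its tunnel is clear. I'll pick up A.

```bash
python3 - <<'E'
from h import *
C=np.load('F1.npy',allow_pickle=True).item()
c,s,a,P=carr(C,[(268+(X-400)/3.333,51+Y/3.333) for X,Y in [(516,180),(640,131),(683,257),(563,302)]]); print(c,s,a,P)
P=np.array(P); v=P[1]-P[0]+P[2]-P[3]; th=np.degrees(np.arctan2(v[1],v[0])); print(th)
C0=np.load('F0.npy',allow_pickle=True).item()
print('B',ray(C0,[(261+203/3.333,54+203/3.333)],23)[0],lane(-25,0))
c=np.array(c,float); np.save('A.npy',[*c,th]); u=np.array([np.cos(np.radians(th)),np.sin(np.radians(th))])
pad(c-140*u,150,th); pad(c-140*u,3,th,100); pad(c-73*u,3,th,40); st()
pad(c-73*u,25,th,15); st()
im,C=snap('side')
for d in look_for('side','carrier_1')[:3]: print('up',round(d['conf'],2),np.round(w(C,d['point']),1))
out=[]
for cam in ('side','scene'):
    im,C=snap(cam); p=proj(C,[[*(c-10*u),20]])[0].astype(int); out.append(cv2.resize(im[p[1]-30:p[1]+30,p[0]-40:p[0]+40],(400,300),interpolation=cv2.INTER_CUBIC))
cv2.imwrite('pics/m12.png',np.hstack(out))
E
```

```text
[602.9 291.1] [39.4 38.9] 20.7 [[577.6, 302.3], [614.5, 316.3], [628.0, 279.8], [591.5, 266.3]]
20.53893434073929
B [513.05989291 -99.33884992  23.        ] [517.55741327 -99.28776551]
t 45.3 F [-0.55  0.13 -0.94] M [ 0.12  0.07 -0.03] grip 0.158 30.0 p [534.4 265.5  24. ]
t 47.0 F [ 0.12  1.1  -1.56] M [ 0.06  0.04 -0.02] grip 0.16 30.0 p [534.5 265.5  45.8]
up 0.77 [595.4 301.6  31.5]
up 0.73 [603.9 -92.3  35.9]
```

View pics/m12.png

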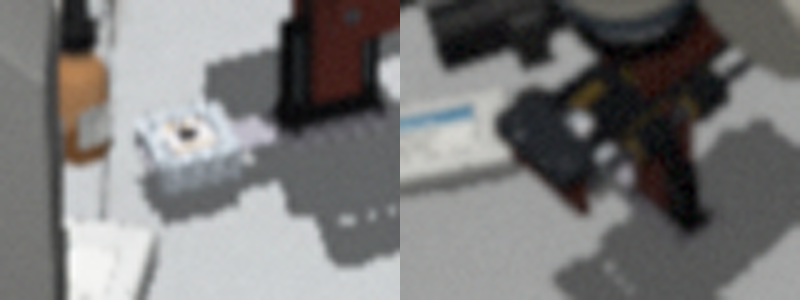

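In m12, A is up on the blade. I'll carry it to the left lane and lower it.

```bash
python3 - <<'E'
from h import *
c0=np.load('A.npy'); th=c0[2]; c=c0[:2]; u=np.array([np.cos(np.radians(th)),np.sin(np.radians(th))])
pad(c-73*u,50,th,30); pad(c-150*u,50,th,60)
pad(lane(-150,53),50,YAW,60); pad(lane(-150,53),27,YAW,30); pad(lane(-102,53),27,YAW,30); pad(lane(-102,53),9,YAW,12); st()
pad(lane(-157,53),9,YAW,25); pad(lane(-172,53),20,YAW,40); pad(lane(-172,53),150,YAW,120)
pad(lane(-30,-30),150,-99.7); im,C=snap('wrist','l3'); np.save('F2.npy',C,allow_pickle=True)
for d in look_for('wrist','carrier_1')[:3]: print(round(d['conf'],2),np.round(w(C,d['point']),1),np.round(proj(C,w(C,d['point']))))
u,v=proj(C,[[*lane(-30,30),15]])[0].astype(int); u,v=u-60,max(v-60,0); print(u,v); cv2.imwrite('pics/m13.png',cv2.resize(im[v:v+120,u:u+120],(480,480),interpolation=cv2.INTER_CUBIC)); st()
E
```

```text
t 58.6 F [-0.36 -0.05 -1.1 ] M [ 0.03  0.02 -0.06] grip 0.16 30.0 p [450.6 -34.1  30.1]
0.97 [511.2 -98.2  21.1] [[320. 164.]]
0.7 [524.4 -42.8  20.1] [[324. 107.]]
261 74
t 64.1 F [ 0.68 -0.32 -0.64] M [-0.02  0.13  0.07] grip 0.158 30.0 p [ 507.4 -127.7  171.1]
```

View pics/m13.png

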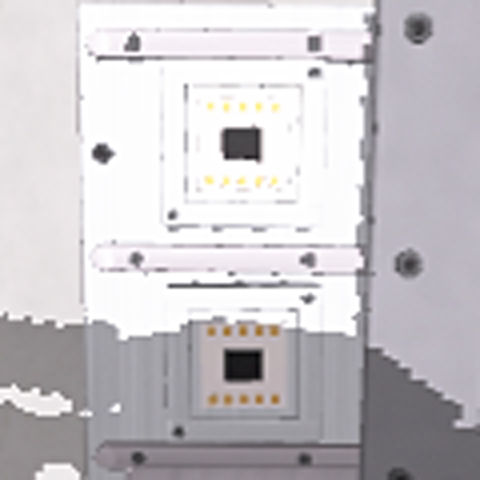

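Both carriers are seated square in their lanes: dies at (241,143) and (243,365), rails clear. Now the nudging.

```bash
cat >> h.py <<'E'
U=np.array([np.cos(np.radians(YAW)),np.sin(np.radians(YAW)),0])
def fx(n=8):
    F=[]
    for _ in range(n): env.sleep(0.02); F.append(status.observe()['contact_force']@U)
    return np.mean(F)
def nudge(y,start,z=17.5,lim=1.3):
    pad(lane(start-95,y),z,YAW,100); f0=np.mean([fx(8) for _ in range(3)]); print('f0',f0)
    n=start; log=[]
    while n<22:
        n+=3 if n<-1 else 0.5
        pad(lane(n-95,y),z,YAW,15 if n<-1 else 8); 
        f=fx(5 if n<-1 else 8)-f0; log.append((n,round(f,2)))
        if f<-lim:
            f=fx(15)-f0
            if f<-lim: break
    print(log,f); return n
E
python3 - <<'E'
from h import *
pad(lane(-172,0),150,YAW); pad(lane(-172,0),17.5,YAW,80)
n=nudge(0,-60); print('contact nose',n); st()
im,C=snap('side'); p=proj(C,[[*lane(0,0),20]])[0].astype(int); cv2.imwrite('pics/m14.png',cv2.resize(im[p[1]-40:p[1]+40,p[0]-40:p[0]+40],(400,400)))
E
```

```text
f0 0.15163769550879946
[(-57, np.float64(0.02)), (-54, np.float64(-0.17)), (-51, np.float64(0.18)), (-48, np.float64(0.03)), (-45, np.float64(-0.06)), (-42, np.float64(-0.26)), (-39, np.float64(0.03)), (-36, np.float64(0.38)), (-33, np.float64(-0.65)), (-30, np.float64(0.05)), (-27, np.float64(-0.31)), (-24, np.float64(0.08)), (-21, np.float64(0.13)), (-18, np.float64(-0.19)), (-15, np.float64(-0.21)), (-12, np.float64(-0.25)), (-9, np.float64(-0.14)), (-6, np.float64(-0.09)), (-3, np.float64(-0.15)), (0, np.float64(-0.29)), (0.5, np.float64(0.0)), (1.0, np.float64(-0.16)), (1.5, np.float64(-0.41)), (2.0, np.float64(-0.27)), (2.5, np.float64(-0.05)), (3.0, np.float64(-0.13)), (3.5, np.float64(-0.08)), (4.0, np.float64(-0.09)), (4.5, np.float64(0.07)), (5.0, np.float64(-0.3)), (5.5, np.float64(0.08)), (6.0, np.float64(-0.09)), (6.5, np.float64(-0.4)), (7.0, np.float64(0.14)), (7.5, np.float64(-0.2)), (8.0, np.float64(-0.24)), (8.5, np.float64(-0.25)), (9.0, np.float64(-0.2)), (9.5, np.float64(-0.03)), (10.0, np.float64(-0.56)), (10.5, np.float64(-0.18)), (11.0, np.float64(-0.27)), (11.5, np.float64(-0.24)), (12.0, np.float64(-0.28)), (12.5, np.float64(-1.91))] -2.3203708061599198
contact nose 12.5
t 86.8 F [-2.33  0.65 -0.46] M [0.1  0.36 0.03] grip 0.155 30.0 p [460.7 -89.5  38.4]
```

The force step at a nose depth of 12.5 mm puts the stop about 52 mm deep, which is plausible. Now the left lane.

```bash
python3 - <<'E'
from h import *
pad(lane(-165,0),17.5,YAW,60); pad(lane(-165,0),60,YAW,80); pad(lane(-165,53),60,YAW,80); pad(lane(-160,53),17.5,YAW,80)
n=nudge(53,-60); print('contact nose',n); st()
pad(lane(-165,53),17.5,YAW,60); pad(lane(-165,53),150,YAW,120); st()
pad(lane(-30,-30),150,-99.7); im,C=snap('wrist','l4')
u,v=proj(C,[[*lane(-30,30),15]])[0].astype(int); u,v=u-60,max(v-60,0); cv2.imwrite('pics/m15.png',cv2.resize(im[v:v+120,u:u+120],(480,480),interpolation=cv2.INTER_CUBIC))
pad([431,-355.4],150,3.6); im,C=snap('wrist','p2'); np.save('P2.npy',C,allow_pickle=True)
for d in look_for('wrist','paddle_pad')[:2]: print(round(d['conf'],2),np.round(w(C,d['point']),1))
D=np.load('D0.npy',allow_pickle=True).item()
print('pad rear corners',ray(D,[(250+217/6,165+75/6),(250+556/6,165+62/6)],2).round(1).tolist(), ray(D,[(250+253/6,165+600/6),(250+570/6,165+600/6)],2).round(1).tolist())
E
```

```text
f0 0.0715084738550409
[(-57, np.float64(-0.24)), (-54, np.float64(-0.51)), (-51, np.float64(-0.43)), (-48, np.float64(0.35)), (-45, np.float64(0.38)), (-42, np.float64(0.12)), (-39, np.float64(-0.29)), (-36, np.float64(-0.17)), (-33, np.float64(0.14)), (-30, np.float64(-0.5)), (-27, np.float64(-0.07)), (-24, np.float64(-0.26)), (-21, np.float64(-0.24)), (-18, np.float64(0.07)), (-15, np.float64(-0.79)), (-12, np.float64(-0.5)), (-9, np.float64(0.05)), (-6, np.float64(0.05)), (-3, np.float64(-0.01)), (0, np.float64(-0.19)), (0.5, np.float64(0.05)), (1.0, np.float64(-0.3)), (1.5, np.float64(-0.15)), (2.0, np.float64(0.1)), (2.5, np.float64(-0.08)), (3.0, np.float64(0.11)), (3.5, np.float64(-0.17)), (4.0, np.float64(-0.22)), (4.5, np.float64(-0.01)), (5.0, np.float64(-0.05)), (5.5, np.float64(-0.18)), (6.0, np.float64(-0.25)), (6.5, np.float64(0.05)), (7.0, np.float64(-0.1)), (7.5, np.float64(-0.05)), (8.0, np.float64(-0.23)), (8.5, np.float64(0.16)), (9.0, np.float64(-0.22)), (9.5, np.float64(-0.0)), (10.0, np.float64(-0.05)), (10.5, np.float64(-0.22)), (11.0, np.float64(0.22)), (11.5, np.float64(-0.04)), (12.0, np.float64(0.21)), (12.5, np.float64(-0.26)), (13.0, np.float64(-1.55))] -2.113894800198981
contact nose 13.0
t 110.3 F [-1.79  1.33 -0.18] M [0.19 0.34 0.  ] grip 0.156 30.0 p [470.2 -37.4  38.4]
t 113.1 F [ 0.31  0.29 -1.58] M [ 0.1  -0.04 -0.01] grip 0.153 30.0 p [388.1 -23.4 170. ]
0.94 [ 408.8 -348.7    4.6]
pad rear corners [[386.5, -380.8, 2.0], [384.2, -322.1, 2.0]] [[486.5, -377.2, 2.0], [486.4, -317.5, 2.0]]
```

View pics/m15.png

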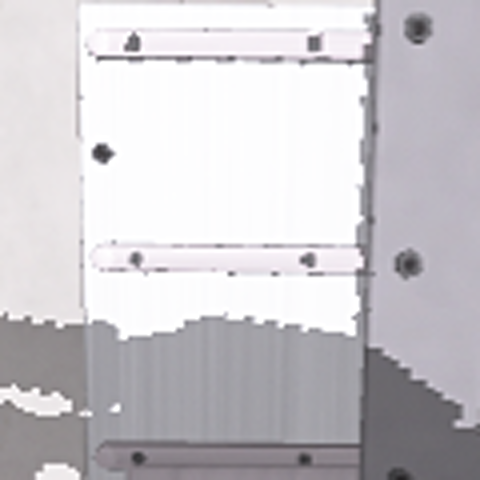

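In m15 both lanes are empty in front of the cover, so both carriers are under it, at matching depths (12.5 and 13.0 mm). I'll lay the paddle down and throw the lever.

```bash
python3 - <<'E'
from h import *
o=np.array([431,-355.4]); th=3.6
pad(o,40,th,120); pad(o,4,th,60); pad(o,2.0,th,10); st()
env.command_gripper(0.5,20); st(); env.movel((o[0],o[1],140),rate=120)
env.command_gripper(0.0,10)
R=down(YAW+90)
def L(x,z,rate=None):
    q=(*lane(x,-105),z)
    env.movel(q,R,rate=rate) if rate else env.movep(q,R)
L(-75,140); L(-75,60,100); f0=fx(20); print('f0',f0)
x=-45; L(x,60,60); log=[]
while x<32:
    x+=3 if x<5 else 1
    L(x,60,30); f=fx(4)-f0; log.append((x,round(float(f),1)))
    if f<-8: break
print(log); st()
E
```

```text
t 118.6 F [ 0.18 -0.13 -0.98] M [ 0.01  0.02 -0.  ] grip 0.158 30.0 p [ 431.  -355.4   23.1]
t 119.2 F [ 0.31 -0.53 -0.14] M [ 0.06 -0.03  0.07] grip 0.495 0.0 p [ 431.  -355.4   23. ]
f0 -0.12950448895833971
[(-42, -0.1), (-39, -0.5), (-36, 0.6), (-33, 0.3), (-30, -0.4), (-27, -0.3), (-24, 0.1), (-21, 0.3), (-18, 0.1), (-15, 0.2), (-12, 0.4), (-9, 0.1), (-6, -0.3), (-3, -1.2), (0, -0.9), (3, -1.0), (6, -0.7), (7, -1.9), (8, -2.2), (9, -1.5), (10, -1.8), (11, -1.9), (12, -1.9), (13, -1.8), (14, -4.1), (15, -6.9), (16, -9.8)]
t 132.3 F [-8.68  0.44  2.48] M [ 0.15  1.74 -0.06] grip 0.008 5.1 p [ 538.6 -209.4   59.7]
```

The end stop is at x≈13.5 mm, as the geometry predicts. I'll back off and check.

```bash
python3 - <<'E'
from h import *
env.movel((*lane(-60,-105),60),rate=80); env.movel((*lane(-60,-105),200),rate=150)
env.movep((400,-250,300),down(90)); im,C=snap('wrist','f1')
env.movep((430,-20,300),down(90)); im2,_=snap('wrist','f2'); im3,_=snap('side'); 
cv2.imwrite('pics/m16.png',np.hstack([cv2.resize(im[90:330,200:520],(400,300)),cv2.resize(im3[150:270,260:420],(400,300))])); st()
E
```

```text
t 136.2 F [-0.22  0.3   0.37] M [ 0.03 -0.01  0.01] grip 0.002 0.0 p [430.1 -20.9 299.4]
```

View pics/m16.png

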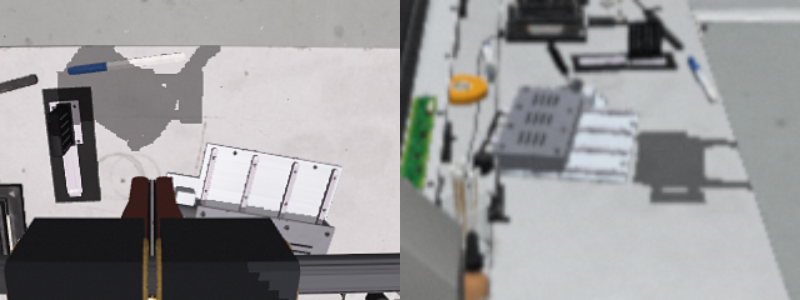

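m16 shows the paddle flat on its pad, the lever leaning to the back (side view, about (558,60)), both lanes clear and the bottle standing. I'm handing in.

```bash
python3 -c "
from h import *
print(job.hand_in())"
```

```text
the job is handed in; nothing more can be done
None
```

The job is handed in, though no verdict came back: both carriers present are home against the stop in the middle and left lanes, the lever is fully over to the back, the paddle is flat on its pad, and I never touched the cup or bottle. I laid the paddle down before throwing the lever, not after.

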